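# Close the bonsai tool chest

### The job

Close the wooden tool chest, whose open lid is locked by a folding stay. First push the stay's red knee knob gently forward and up until the knee is clearly past the straight line while the lid stays up; its thin links must never take more than 15 N. Then lower the lid by its brass handle without letting it drop until it is fully closed, let go, and leave the pots, spool and bottle where they stand.

Things in the scene. Friction and masses are not known exactly. Their poses are not given: they have to be found in the camera images.
- chest: Open-topped wooden chest, fixed, 200 (its x) by 200 (its y) by 110 mm high. Origin at the centre of its underside, z up. The lid's hinge line runs along chest x at y = -100, z = 110 mm; 'forward' means chest +y, from hinge to front. On the outside of the +x end is the stay: two steel links of 111 mm between pivots, at x = 102 to 112 mm, which meet at the knee.
- stay_pivot (a point): Pivot of the stay's lower link on the chest's +x end wall (chest y = +50, z = 30 mm). The knee swings round it on a 111 mm radius. The upper link joins the knee to the lid's edge, 100 mm from the hinge line.
- lid (a joint): Lid angle, rad: 0 closed on the chest, 1.31 (75 degrees, leaning slightly forward) as locked; it cannot come down while the stay is locked. Lid 200 by 200 by 12 mm, 0.7 to 1 kg. It stays up by the stiff knee just after unlocking, but can fall if let go on the way down.
- stay_knee (a joint): Bend of the knee, rad: -0.16 locked (sagging 9 mm towards the hinge, on a stop), 0 straight, positive past centre, 2.2 with the lid closed. Its rivet is stiff: 5 to 7 N at the knob along its arc moves it, and it stays where left (a fast touch, or a push that is only level, loads it far more). At +0.4 the knob has moved about 32 mm and the lid sunk about 0.05 rad; under 0.2 it jams against lowering.
- knee_knob (a point): Middle of the red knob, a round bar 15 mm thick, 68 mm long, along chest x from the knee outwards (this point at chest x = 152, its end at 174 mm). Fingers can reach down on either side. To unlock it swings about stay_pivot, at first 0.76 forward, 0.65 up. Along the links and towards the stop it is rigid.
- lid_handle (a point): Middle of the lid's brass handle, a round bar 12 mm thick, 110 mm long, parallel to the hinge line, on two prongs 38 mm beyond the lid's front edge; 238 mm from the hinge line and 6 mm above the lid's underside plane. It can turn between the fingers as the lid swings. Closed, it is 116 mm above the table.
- pot_mid (a point): Centre of a blue glazed pot, 120 mm wide, 55 high, on the table. Leave it.
- spool_mid (a point): Centre of a copper wire spool, 70 mm wide, 50 high, on the table. Leave it.
- mister_mid (a point): Centre of a green bottle, 64 mm wide, 160 high, on the table. Leave it.
- saucer_mid (a point): Centre of a terracotta pot, 90 mm wide, 45 high, on the table. Leave it.

How it is judged:
By the outcome, as a careful person would: the job done as asked, in the order asked, and still so for the second after the job is handed in, with the robot touching nothing.
It also fails if it takes over 69 s, if anything falls off the work surface, if the arm or the gripper's body presses on something with over 40 N, if the wrist force passes 120 N, or if a joint passes its speed limit or range.

### The arm

A 6-joint arm with a two-finger parallel gripper is mounted at the origin on the work surface. World frame = base frame: x ahead of the robot, y to its left, z up, the work surface at z = 0. Lengths are in mm, angles in rad, forces in N, time in s.
With the tool pointing down it reaches from about 350 to 875 mm from the base axis. Payload 4.2 kg.
Tool frame: the origin (TCP) lies on the centre line of the jaws, within the pads' length; the fingertips stand 17 mm ahead of it and the grasp point (between the pads) lies 2 mm behind it (tip_extent is the distance from the TCP to the fingertips, in mm); z points along the fingers, y is the line along which they close (so a half turn about z gives the same grasp; the last joint's range is limited). The gripper opens to 87 mm and grips with 3 to 60 N. Pads are 19 mm wide; open, the fingers measure 117 mm over their backs; the gripper's body (75 mm by 190 mm) begins 51 mm behind the grasp point.
Start: joints at [-1.09, 0.385, 0.008, 0, -1.194, -0.259], TCP at [137.509, -609.664, 239.55] pointing down, gripper open.
Joint ranges: [-3.14, 3.14], [-1.21, 2.06], [-1.07, 1.41], [-3.16, 2.05], [-2.99, -0.16], [-3.1, 3.1]. Speed limits (rad/s): [2.79, 2.79, 3.14, 3.14, 3.14, 3.14].

### API

Orientations are given as a unit quaternion [w, x, y, z].
In Python, from cell import * gives the robot as it stands. The module is installed in compiled form; this text tells all that it offers.
- The arm moves only by the tool servo_tool, never from a script. Its argument "targets" is a list of rows, each a list of 2 entries, a list of its own where there are three numbers: the shift along the tool's x, y, z scaled (see below), then the turn, a rotation vector about the tool's x, y, z scaled (see below). A call has 1 to 5 rows; each row is the pose to reach, as a shift and turn from the pose commanded when the call began, along the tool's axes at that moment, turning the shorter way round; what a row does not reach only later rows make up. The controller multiplies each number of a shift by 80 mm and each number of a turn by 360 degrees. A row lasts 1/8 s, in which the tool goes at most 62.5 mm and 10.7 degrees, less where a joint would pass 70% of its speed; a pose out of reach is approached as far as the arm can. A call with a number of a shift or a turn outside -1 to 1 is refused whole. A call with a gripper value outside its range is refused whole. "claw" is the opening, from -1 (shut) to 1 (fully open), so that 0 is half open, set as the call begins (left out, the last holds). The fingers move at their own pace and stop on an object; "newtons" is the grip in N (left out, the last holds). Time passes only in rows, so rows that repeat a pose let the fingers close. It gives the time, the measured TCP pose, the force, the opening and the grip force at its end, in the units of the state.
- state(): the state, without advancing time (a new reading comes with each control period).
- read_camera(name): name is "side" or "top"; returns the picture (480x640x3 uint8, red, green, blue); there is no depth.
- camera_model(name): a dict with "camera_matrix" (3x3 intrinsics, pixels), "dist" ([k1, k2, p1, p2, k3] as OpenCV has them; the pictures are not rectified), "rvec" (rotation vector, rad) and "tvec" (3), from world to camera coordinates, as OpenCV has them. Camera axes: x right, y down, z forward; pixel columns grow to the right and rows downward; lengths in mm; the calibration is good to about 2 mm. A picture is of the moment at which its call begins. camera_model takes no time and is no camera call.
- job_done(): hands the job in; it is judged then, once.
Trained networks look in the newest picture that a camera, given by its name, has taken for a name from the list of things; names that differ only in an ending like _2 or _b are one class to them, and where a whole thing is asked for, a point or a joint stands for the part that bears it (a point fixed in the world has none). Each returns a list of dicts, best first, with "p" (0 to 1); they miss things now and then, are a little off and sometimes report something else, mostly with a low value. They report only what shows in the picture. A call takes as long as a camera call.
- look_for(camera, target): "pixel" ([column, row] in pixels, amid what is visible of it).
The state is a dict: "clock": time; "q": joint angles; "joint_vel": joint speeds; "joint_torque": joint torques, N m; "tcp_pos": TCP position; "ee_rot": TCP orientation; "contact_force": force on the tool from outside, world axes, zero at the start; "moment": the same for the moment, N m; "finger_gap": finger opening in mm; "grasp_force": force on a finger pad.
Only numpy, scipy, OpenCV 4.12 (cv2) and the standard library are available. Lean on these libraries where they do the work, as an engineer would, in place of code of your own. Each camera call takes 0.05 s, during which the arm holds its last target. There are 200 camera calls.

## Working session

There is one attempt and no reset: what is moved stays moved. The work goes in short steps, Python scripts to look and compute and a tool call to move; the robot and the scene stay as the last step left them, time stands still between calls to the robot, and variables do not carry over. Pictures are saved under pics/ and viewed, at most 10 in all, crops included, and the job is handed in when it is done.

Besides the shell and the picture viewer there is one more tool, called after "Call:" as name(argument=value, ...) on one line, values as JSON. servo_tool: Moves the arm, as the interface text tells. Shifts and turns lie within -1 to 1; 1 stands for 80 mm of shift or 360 degrees of turn. Its arguments: {"type":"object","properties":{"targets":{"type":"array","items":{"type":"array"}},"claw":{"type":"number"},"newtons":{"type":"number"}},"required":["targets"]}

```bash
mkdir -p pics; cat > h.py <<'E'
from cell import *
import numpy as np, cv2
from scipy.spatial.transform import Rotation as R
def cam(n):
    m=camera_model(n); K=np.array(m["camera_matrix"],float); d=np.array(m["dist"],float)
    Rm=cv2.Rodrigues(np.array(m["rvec"],float))[0]; t=np.array(m["tvec"],float).ravel()
    return K,d,Rm,t
def ray(n,px):
    K,d,Rm,t=cam(n); u=cv2.undistortPoints(np.array([[px]],float),K,d)[0,0]
    v=Rm.T@np.array([u[0],u[1],1]); return -Rm.T@t, v/np.linalg.norm(v)
def onz(n,px,z):
    c,v=ray(n,px); return c+v*(z-c[2])/v[2]
def tri(p1,p2):
    (a,u),(b,v)=ray("side",p1),ray("top",p2)
    s=np.linalg.lstsq(np.c_[u,-v],b-a,rcond=None)[0]
    P,Q=a+s[0]*u,b+s[1]*v; return (P+Q)/2,np.linalg.norm(P-Q)
def proj(n,P):
    K,d,Rm,t=cam(n); return cv2.projectPoints(np.atleast_2d(np.array(P,float)),cv2.Rodrigues(Rm)[0],t,K,d)[0].reshape(-1,2)
E
python3 - <<'E'
from h import *
np.set_printoptions(precision=1,suppress=True)
for n in("side","top"):
    cv2.imwrite(f"pics/{n}0.png",read_camera(n)[:,:,::-1])
    print(n,ray(n,(320,240)))
    for k in("knee_knob","lid_handle","stay_pivot","chest","lid","pot_mid","spool_mid","mister_mid","saucer_mid"):
        print(k,[(np.round(r["pixel"],1).tolist(),round(r["p"],2)) for r in look_for(n,k)[:3]])
print(state())
E
```

```text
side (array([  82.9,  673.7, 1111.7]), array([ 0.4, -0.5, -0.8]))
knee_knob [([302.5, 252.8], 0.85)]
lid_handle [([357.4, 222.2], 0.91), ([347.7, 265.1], 0.42)]
stay_pivot [([348.2, 266.1], 0.64)]
chest [([347.3, 265.7], 0.87), ([361.8, 220.6], 0.3)]
lid [([360.3, 221.1], 0.6)]
pot_mid [([302.0, 417.0], 0.97)]
spool_mid [([402.0, 250.8], 0.63)]
mister_mid [([350.1, 189.4], 0.62), ([345.2, 266.6], 0.62), ([361.4, 220.4], 0.38)]
saucer_mid [([244.3, 373.9], 0.68)]
top (array([ 371.4,   61.4, 1204.6]), array([ 0.1, -0. , -1. ]))
knee_knob [([309.1, 214.0], 0.59)]
lid_handle [([347.9, 257.1], 0.9), ([322.6, 222.1], 0.66)]
stay_pivot [([320.6, 269.0], 0.56)]
chest [([322.0, 267.5], 0.96)]
lid [([350.8, 259.5], 0.84), ([322.3, 220.4], 0.7), ([401.4, 282.9], 0.64)]
pot_mid [([193.3, 312.8], 0.93)]
spool_mid [([397.7, 284.1], 0.84)]
mister_mid [([403.1, 225.8], 0.97)]
saucer_mid [([200.0, 248.7], 0.95)]
{'clock': 1.0, 'q': array([-1.1,  0.4,  0. , -0. , -1.2, -0.3]), 'joint_vel': array([ 0.,  0., -0., -0.,  0., -0.]), 'joint_torque': array([ -0. , -39. ,  18.8,   4.2,   0. ,  -0. ]), 'tcp_pos': array([ 137.5, -609.7,  239.5]), 'ee_rot': array([ 0. , -0.1,  1. , -0. ]), 'contact_force': array([-0.8,  1.1,  0.6]), 'moment': array([-0., -0., -0.]), 'grasp_force': 0.0, 'finger_gap': 87.10407479395587}
```

View pics/side0.png

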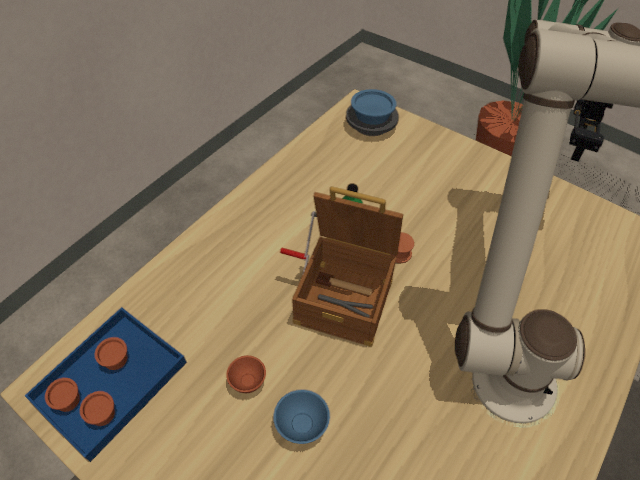

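View pics/top0.png

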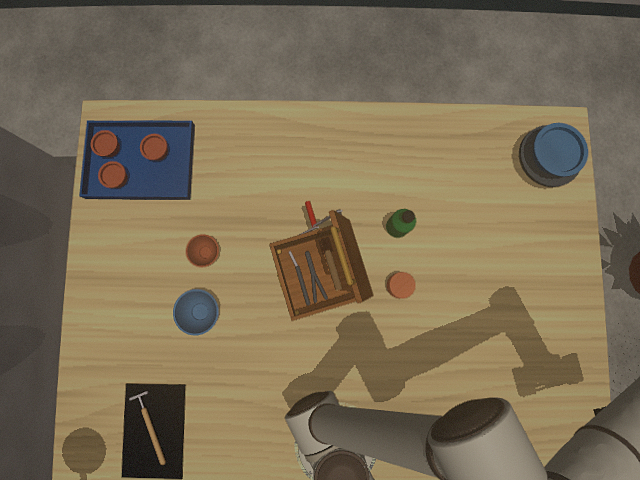

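Side view: the chest is open with its front towards the bottom-left, the red knob is at about (293,253), and the brass handle runs from (332,190) to (384,206). Top view: the front rim corners are at (270,243) and (292,320), the knob is at (311,214), and the pots, spool and bottle stand clear. I'll zoom in once to get points for a chest pose fit.

```bash
python3 - <<'E'
from h import *
a=cv2.imread("pics/side0.png")[180:345,270:420]; b=cv2.imread("pics/top0.png")[195:330,260:420]
f=lambda i,s:cv2.resize(i,None,fx=s,fy=s,interpolation=cv2.INTER_CUBIC)
A=f(a,2.6); B=f(b,2.5)
c=np.zeros((max(A.shape[0],B.shape[0]),A.shape[1]+B.shape[1],3),np.uint8); c[:A.shape[0],:A.shape[1]]=A; c[:B.shape[0],A.shape[1]:]=B
print(A.shape,B.shape); cv2.imwrite("pics/z0.png",c)
E
```

```text
(429, 390, 3) (338, 400, 3)
```

View pics/z0.png

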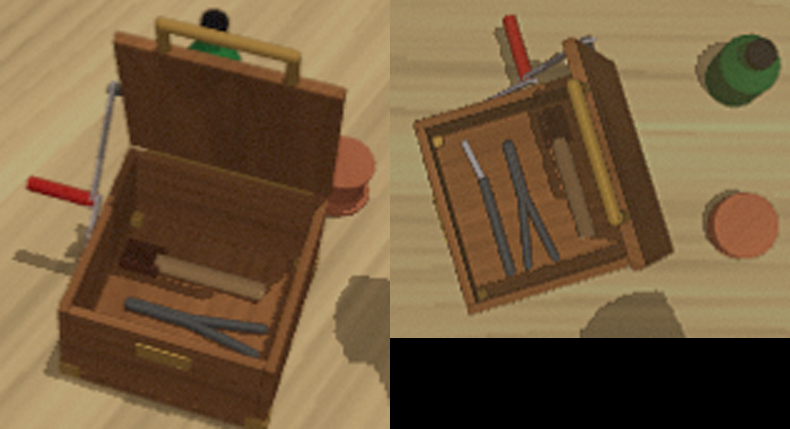

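The zoom gives the knob end at side (281.5,251) and top (308,202). The handle ends are at side (331.5,189)/(385,202) and top (334,229)/(351,283), and the rim corners are clear.

```bash
cat >> h.py <<'E'
def lidp(u,w,th): # chest y,z of lid point
    return np.array([-100+u*np.cos(th)-w*np.sin(th),110+u*np.sin(th)+w*np.cos(th)])
def W(p,P): # chest->world
    return R.from_euler('z',p[2]).apply(P)+[p[0],p[1],0]
E
python3 - <<'E'
from h import *
from scipy.optimize import least_squares
np.set_printoptions(precision=4,suppress=True)
hy,hz=lidp(238,6,1.31); ky,kz=50-111*.65,30+111*.76
M=dict(kn=[174,ky,kz],hp=[55,hy,hz],hm=[-55,hy,hz],fp=[100,100,110],fm=[-100,100,110])
obs=[("side","kn",281.5,250.8),("side","hp",331.5,189.2),("side","hm",385,201.9),("side","fp",293.8,299.2),("side","fm",373.8,323),
("top","kn",308,201.8),("top","hp",334,229),("top","hm",350.8,283.4),("top","fp",270,243.8),("top","fm",292,319.8)]
f=lambda p:np.concatenate([proj(c,W(p,np.array(M[k])))[0]-[u,v] for c,k,u,v in obs])
s=least_squares(f,[500,50,0.2],x_scale=[10,10,.1],loss='soft_l1'); p=s.x
print(p,f(p).reshape(-1,2))
np.save("p.npy",p)
for k,P in [("knob",[158,ky,kz]),("handle",[0,hy,hz]),("handle_closed",[0,138,116])]: print(k,W(p,np.array(P,float)))
print(state()["ee_rot"],R.from_quat(np.roll(state()["ee_rot"],-1)).as_matrix())
for k,px,z in [("pot",(193,313),27),("spool",(398,284),50),("mist",(403,216),160),("sauc",(200,249),22)]: print(k,onz("top",px,z))
E
```

```text
[448.175   49.4614   0.3017] [[ 0.5489 -0.9189]
 [ 2.0931 -0.135 ]
 [-0.6399 -0.2888]
 [-1.0674 -0.568 ]
 [ 3.1916  0.2171]
 [-0.3781 -0.1357]
 [-0.0749  0.0744]
 [-0.283  -0.9863]
 [-0.7387 -0.2659]
 [-0.1887  1.5542]]
knob [605.6194  75.2664 114.36  ]
handle [461.3784   7.0398 341.4991]
handle_closed [407.1643 181.2268 116.    ]
[ 0.     -0.1107  0.9939 -0.    ] [[-0.9755 -0.2199  0.    ]
 [-0.2199  0.9755 -0.    ]
 [-0.     -0.     -1.    ]]
pot [338.168  380.1812  27.    ]
spool [ 418.2392 -157.5134   50.    ]
mist [ 577.5694 -151.7288  160.    ]
sauc [508.7102 370.4811  22.    ]
```

Call:
servo_tool(targets=[[[-0.5, 0.2, -0.05], [0, 0, 0]], [[-1, 0.43, -0.1], [0, 0, 0]]], claw=-0.1, newtons=20)

```text
clock: 1.25
tcp_pos: [208.4, -558.2, 247.4]
ee_rot: [-0.0, -0.11, 0.994, 0.0]
contact_force: [0.2, -0.6, 0.7]
finger_gap: 74.5
grasp_force: 0.0
```

Call:
servo_tool(targets=[[[-0.5, 0.2, -0.05], [0, 0, 0]], [[-1, 0.43, -0.1], [0, 0, 0]]])

```text
clock: 1.5
tcp_pos: [279.5, -506.6, 255.8]
ee_rot: [0.0, -0.111, 0.994, -0.0]
contact_force: [-1.4, -0.9, -0.1]
finger_gap: 54.9
grasp_force: 0.0
```

Call:
servo_tool(targets=[[[-0.5, 0.2, -0.05], [0, 0, 0]], [[-1, 0.43, -0.1], [0, 0, 0]]])

```text
clock: 1.75
tcp_pos: [350.0, -455.3, 263.8]
ee_rot: [0.0, -0.111, 0.994, -0.0]
contact_force: [0.5, -1.3, 0.5]
finger_gap: 41.2
grasp_force: 0.0
```

Call:
servo_tool(targets=[[[-0.5, 0.2, -0.05], [0, 0, 0]], [[-1, 0.43, -0.1], [0, 0, 0]]])

```text
clock: 2.0
tcp_pos: [420.5, -404.2, 271.8]
ee_rot: [0.0, -0.111, 0.994, -0.0]
contact_force: [0.9, -0.2, 0.3]
finger_gap: 39.3
grasp_force: 0.0
```

Call:
servo_tool(targets=[[[-0.5, 0.2, -0.05], [0, 0, 0]], [[-1, 0.43, -0.1], [0, 0, 0]]])

```text
clock: 2.25
tcp_pos: [491.0, -353.0, 279.8]
ee_rot: [0.0, -0.111, 0.994, -0.0]
contact_force: [0.5, -1.5, 0.6]
finger_gap: 39.3
grasp_force: 0.0
```

Call:
servo_tool(targets=[[[-0.5, 0.2, -0.05], [0, 0, 0]], [[-1, 0.43, -0.1], [0, 0, 0]]])

```text
clock: 2.5
tcp_pos: [561.4, -301.8, 287.7]
ee_rot: [0.0, -0.111, 0.994, -0.0]
contact_force: [0.7, -0.8, -0.5]
finger_gap: 39.3
grasp_force: 0.0
```

Call:
servo_tool(targets=[[[-0.5, 0.2, -0.05], [0, 0, 0]], [[-1, 0.43, -0.1], [0, 0, 0]]])

```text
clock: 2.75
tcp_pos: [631.9, -250.7, 295.7]
ee_rot: [0.0, -0.111, 0.994, -0.0]
contact_force: [0.9, -1.4, 0.4]
finger_gap: 38.9
grasp_force: 0.0
```

```bash
cat >> h.py <<'E'
p=np.load("p.npy")
def ori(t): # tool frame tilted t rad: z = (0,sin t,-cos t) chest
    return R.from_euler('z',p[2])*R.from_euler('x',t)*R.from_matrix(np.array([[-1,0,0],[0,1,0],[0,0,-1.]]))
def cur():
    s=state(); return np.array(s["tcp_pos"]),R.from_quat(np.roll(s["ee_rot"],-1))
def rel(P,Q,pos=None,rot=None):
    if pos is None: pos,rot=cur()
    return np.round(rot.inv().apply(np.array(P)-pos)/80,3),np.round((rot.inv()*Q).as_rotvec()/(2*np.pi),4)
E
python3 - <<'E'
from h import *
pos,rot=cur(); Q=ori(np.radians(30))
zt=Q.apply([0,0,1]); T0=W(p,np.array([160,50-111*.65,30+111*.76])); B=T0-120*zt
print(zt,T0,B); print(rel(B,Q)); print("after turn",rel(B,Q,pos,Q))
E
```

```text
[-0.1485895   0.47741089 -0.8660254 ] [607.52905077  75.86076839 114.36      ] [625.35979019  18.57146109 218.28304845]
(array([-0.661,  3.302,  0.967]), array([-0.0833,  0.0033, -0.0124]))
after turn (array([-0.922,  2.321,  2.457]), array([0., 0., 0.]))
```

Call:
servo_tool(targets=[[[-0.04, 0.25, 0.05], [-0.021, 0.001, -0.003]], [[-0.08, 0.5, 0.1], [-0.042, 0.0016, -0.006]], [[-0.12, 0.75, 0.15], [-0.0625, 0.0025, -0.009]], [[-0.16, 1, 0.2], [-0.0833, 0.0033, -0.0124]]])

```text
clock: 3.25
tcp_pos: [625.9, -170.1, 279.9]
ee_rot: [-0.039, -0.146, 0.954, 0.258]
contact_force: [0.6, -0.9, -0.8]
finger_gap: 39.5
grasp_force: 0.0
```

Call:
servo_tool(targets=[[[-0.11, 0.26, 0.3], [0, 0, 0]], [[-0.22, 0.52, 0.6], [0, 0, 0]], [[-0.34, 0.78, 0.9], [0, 0, 0]]])

```text
clock: 3.62
tcp_pos: [625.0, -76.0, 247.9]
ee_rot: [-0.039, -0.145, 0.955, 0.256]
contact_force: [-0.6, -0.4, 0.2]
finger_gap: 39.2
grasp_force: 0.0
```

Call:
servo_tool(targets=[[[-0.11, 0.26, 0.3], [0, 0, 0]], [[-0.22, 0.52, 0.6], [0, 0, 0]], [[-0.34, 0.78, 0.9], [0, 0, 0]], [[-0.34, 0.78, 0.9], [0, 0, 0]]])

```text
clock: 4.12
tcp_pos: [623.5, 19.5, 216.4]
ee_rot: [-0.04, -0.146, 0.955, 0.256]
contact_force: [-0.3, -0.4, 0.2]
finger_gap: 39.2
grasp_force: 0.0
```

```bash
python3 - <<'E'
from h import *
Q=ori(np.radians(30)); zt=Q.apply([0,0,1]); T0=W(p,np.array([160,50-111*.65,30+111*.76]))
print(rel(T0-120*zt,Q),rel(T0,Q))
a=read_camera("side")[:,:,::-1]; b=read_camera("top")[:,:,::-1]
for i,n in((a,"side"),(b,"top")):
    i=i.copy(); 
c=np.hstack([cv2.resize(a[140:340,200:400],None,fx=2,fy=2),cv2.resize(b[130:330,220:420],None,fx=2,fy=2)])
cv2.imwrite("pics/b.png",c)
for n in("side","top"): print(n,proj(n,[cur()[0],T0]),[(r["pixel"],r["p"]) for r in look_for(n,"knee_knob")])
E
```

```text
(array([-0.018, -0.004, -0.029]), array([ 0.0002, -0.0004,  0.0002])) (array([-0.022, -0.005,  1.471]), array([ 0.0002, -0.0004,  0.0002]))
side [[295.47509006 205.38676372]
 [287.37051537 251.35041582]] [([306.7, 249.1], 0.81)]
top [[334.52394582 190.39251454]
 [309.20941896 206.86218061]] [([309.3, 214.9], 0.68)]
```

View pics/b.png

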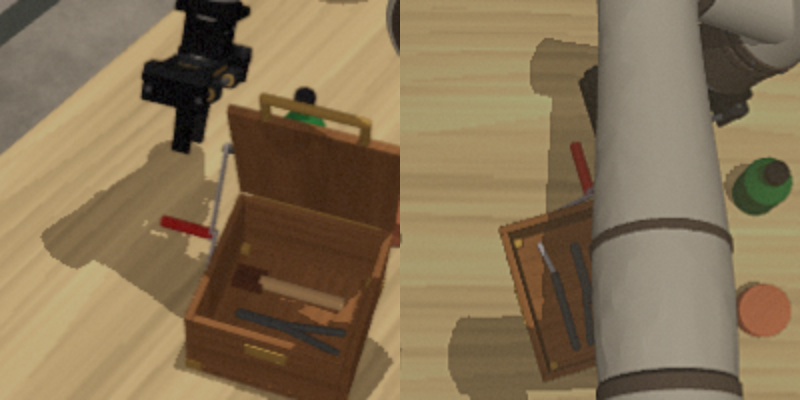

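The side view shows the fingers at (290,214), above and behind the red knob at about (282–304,253), with the arm clear of the lid. I'll go down along the tool axis to straddle the knob.

Call:
servo_tool(targets=[[[0, 0, 0.25], [0, 0, 0]], [[-0.01, 0, 0.5], [0, 0, 0]], [[-0.02, 0, 0.75], [0, 0, 0]], [[-0.02, 0, 0.9], [0, 0, 0]], [[-0.02, 0, 0.9], [0, 0, 0]]])

```text
clock: 4.95
tcp_pos: [614.8, 51.9, 154.4]
ee_rot: [-0.039, -0.145, 0.955, 0.256]
contact_force: [0.9, 0.4, -0.5]
finger_gap: 39.2
grasp_force: 0.0
```

Call:
servo_tool(targets=[[[0, 0, 0.12], [0, 0, 0]], [[0, 0, 0.24], [0, 0, 0]], [[0, 0, 0.36], [0, 0, 0]], [[0, 0, 0.48], [0, 0, 0]], [[0, 0, 0.58], [0, 0, 0]]])

```text
clock: 5.58
tcp_pos: [607.9, 74.8, 114.0]
ee_rot: [-0.039, -0.145, 0.955, 0.256]
contact_force: [-0.2, 0.9, 0.9]
finger_gap: 39.3
grasp_force: 0.0
```

```bash
python3 - <<'E'
from h import *
a=read_camera("side")[:,:,::-1]; b=read_camera("top")[:,:,::-1]
cv2.imwrite("pics/c.png",np.hstack([cv2.resize(a[190:310,240:360],None,fx=3.3,fy=3.3),cv2.resize(b[150:270,260:380],None,fx=3.3,fy=3.3)]))
Q=ori(np.radians(30)); T0=W(p,np.array([160,50-111*.65,30+111*.76])); print(rel(T0,Q),state()["contact_force"])
print([(r["pixel"],r["p"]) for r in look_for("side","knee_knob")])
E
```

```text
(array([-0.004,  0.014, -0.002]), array([ 0.0001, -0.0003, -0.0001])) [-0.05238453 -0.44127446  0.10254513]
[([302.9, 251.7], 0.68)]
```

View pics/c.png

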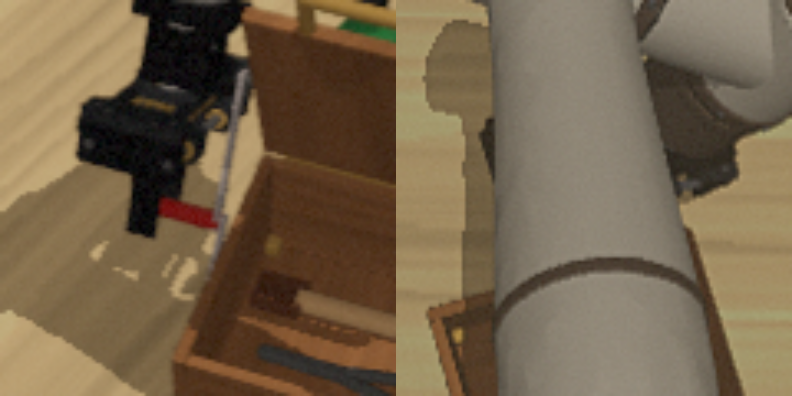

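The side view shows the fingers straddling the bar, with the near finger at about (283,256). I'll push slowly along the arc with the rear finger.

Call:
servo_tool(targets=[[[0, 0.02, -0.003], [0, 0, 0]], [[0, 0.04, -0.006], [0, 0, 0]], [[0, 0.06, -0.01], [0, 0, 0]], [[0, 0.075, -0.012], [0, 0, 0]], [[0, 0.0875, -0.015], [0, 0, 0]]])

```text
clock: 6.35
tcp_pos: [606.5, 79.7, 119.4]
ee_rot: [-0.039, -0.145, 0.955, 0.256]
contact_force: [0.6, -0.4, -0.3]
finger_gap: 39.2
grasp_force: 0.0
```

Call:
servo_tool(targets=[[[0, 0.01, 0], [0, 0, 0]], [[0, 0.02, 0], [0, 0, 0]], [[0, 0.03, 0], [0, 0, 0]], [[0, 0.04, 0], [0, 0, 0]], [[0, 0.05, 0], [0, 0, 0]]])

```text
clock: 6.98
tcp_pos: [605.5, 83.0, 121.3]
ee_rot: [-0.039, -0.145, 0.955, 0.256]
contact_force: [-0.4, -0.6, -0.5]
finger_gap: 39.5
grasp_force: 0.0
```

Call:
servo_tool(targets=[[[0, 0.01, -0.001], [0, 0, 0]], [[0, 0.02, -0.003], [0, 0, 0]], [[0, 0.03, -0.004], [0, 0, 0]], [[0, 0.04, -0.005], [0, 0, 0]], [[0, 0.05, -0.006], [0, 0, 0]]])

```text
clock: 7.6
tcp_pos: [604.7, 85.5, 123.3]
ee_rot: [-0.039, -0.145, 0.955, 0.255]
contact_force: [1.2, -2.2, -2.6]
finger_gap: 39.1
grasp_force: 1.9
```

Call:
servo_tool(targets=[[[0, 0.008, -0.001], [0, 0, 0]], [[0, 0.016, -0.003], [0, 0, 0]], [[0, 0.024, -0.004], [0, 0, 0]], [[0, 0.032, -0.006], [0, 0, 0]], [[0, 0.04, -0.007], [0, 0, 0]]])

```text
clock: 8.22
tcp_pos: [604.0, 87.8, 125.5]
ee_rot: [-0.039, -0.145, 0.955, 0.255]
contact_force: [2.1, -4.3, -4.9]
finger_gap: 39.4
grasp_force: 3.3
```

Call:
servo_tool(targets=[[[0, 0.01, -0.002], [0, 0, 0]], [[0, 0.02, -0.003], [0, 0, 0]], [[0, 0.03, -0.005], [0, 0, 0]], [[0, 0.04, -0.006], [0, 0, 0]], [[0, 0.05, -0.007], [0, 0, 0]]])

```text
clock: 8.85
tcp_pos: [603.0, 90.8, 128.3]
ee_rot: [-0.039, -0.145, 0.955, 0.255]
contact_force: [1.5, -5.0, -3.0]
finger_gap: 38.9
grasp_force: 3.2
```

Call:
servo_tool(targets=[[[0, 0.012, -0.001], [0, 0, 0]], [[0, 0.024, -0.003], [0, 0, 0]], [[0, 0.036, -0.004], [0, 0, 0]], [[0, 0.048, -0.005], [0, 0, 0]], [[0, 0.06, -0.006], [0, 0, 0]]])

```text
clock: 9.48
tcp_pos: [601.9, 94.4, 131.4]
ee_rot: [-0.039, -0.145, 0.955, 0.255]
contact_force: [2.3, -4.7, -2.7]
finger_gap: 39.4
grasp_force: 3.0
```

Call:
servo_tool(targets=[[[0, 0.012, 0], [0, 0, 0]], [[0, 0.024, -0.001], [0, 0, 0]], [[0, 0.036, -0.001], [0, 0, 0]], [[0, 0.048, -0.001], [0, 0, 0]], [[0, 0.06, -0.002], [0, 0, 0]]])

```text
clock: 10.1
tcp_pos: [600.8, 98.1, 134.3]
ee_rot: [-0.038, -0.145, 0.955, 0.255]
contact_force: [2.4, -5.5, -1.2]
finger_gap: 39.3
grasp_force: 2.9
```

Call:
servo_tool(targets=[[[0, 0.012, 0], [0, 0, 0]], [[0, 0.024, 0], [0, 0, 0]], [[0, 0.036, 0.001], [0, 0, 0]], [[0, 0.048, 0.001], [0, 0, 0]], [[0, 0.06, 0.002], [0, 0, 0]]])

```text
clock: 10.72
tcp_pos: [599.6, 102.0, 137.0]
ee_rot: [-0.038, -0.145, 0.955, 0.255]
contact_force: [1.1, -6.0, -0.7]
finger_gap: 38.8
grasp_force: 2.7
```

Call:
servo_tool(targets=[[[0, 0.014, 0.001], [0, 0, 0]], [[0, 0.028, 0.002], [0, 0, 0]], [[0, 0.042, 0.004], [0, 0, 0]], [[0, 0.056, 0.005], [0, 0, 0]], [[0, 0.07, 0.006], [0, 0, 0]]])

```text
clock: 11.35
tcp_pos: [598.2, 106.9, 139.7]
ee_rot: [-0.038, -0.146, 0.955, 0.255]
contact_force: [0.9, -6.0, 1.3]
finger_gap: 39.7
grasp_force: 2.4
```

Call:
servo_tool(targets=[[[0, 0.014, 0.002], [0, 0, 0]], [[0, 0.028, 0.004], [0, 0, 0]], [[0, 0.042, 0.006], [0, 0, 0]], [[0, 0.056, 0.008], [0, 0, 0]], [[0, 0.07, 0.01], [0, 0, 0]]])

```text
clock: 11.98
tcp_pos: [596.7, 112.2, 141.8]
ee_rot: [-0.038, -0.146, 0.955, 0.255]
contact_force: [1.7, -6.5, 1.2]
finger_gap: 39.2
grasp_force: 2.2
```

Call:
servo_tool(targets=[[[0, 0.014, 0.003], [0, 0, 0]], [[0, 0.028, 0.006], [0, 0, 0]], [[0, 0.042, 0.009], [0, 0, 0]], [[0, 0.056, 0.012], [0, 0, 0]], [[0, 0.07, 0.015], [0, 0, 0]]])

```text
clock: 12.6
tcp_pos: [595.1, 117.8, 143.5]
ee_rot: [-0.038, -0.146, 0.955, 0.256]
contact_force: [1.3, -4.8, 0.2]
finger_gap: 39.4
grasp_force: 1.9
```

Call:
servo_tool(targets=[[[0, -0.03, 0], [0, 0, 0]], [[0, -0.08, 0], [0, 0, 0]], [[0, -0.15, 0], [0, 0, 0]], [[0, -0.15, -0.2], [0, 0, 0]], [[0, -0.15, -0.5], [0, 0, 0]]])

```text
clock: 13.22
tcp_pos: [603.5, 88.7, 171.2]
ee_rot: [-0.04, -0.145, 0.955, 0.256]
contact_force: [-0.1, -0.7, -0.1]
finger_gap: 39.3
grasp_force: 0.0
```

Call:
servo_tool(targets=[[[0, 0, -0.4], [0, 0, 0]], [[0, 0, -0.8], [0, 0, 0]], [[0, 0, -1], [0, 0, 0]]])

```text
clock: 13.6
tcp_pos: [616.3, 49.9, 242.7]
ee_rot: [-0.037, -0.145, 0.955, 0.256]
contact_force: [-0.2, 1.3, -0.5]
finger_gap: 39.3
grasp_force: 0.0
```

```bash
python3 - <<'E'
from h import *
np.set_printoptions(precision=3,suppress=True)
for n in("side","top"):
    im=read_camera(n); cv2.imwrite(f"pics/d{n}.png",im[:,:,::-1])
    for k in("knee_knob","lid_handle"): print(n,k,[(np.round(r["pixel"],1),round(r["p"],2)) for r in look_for(n,k)])
    for th in(1.31,1.25,1.2):
        y,z=lidp(238,6,th); print(th,proj(n,[W(p,np.array([x,y,z])) for x in(55.,0,-55)]).tolist())
for moved in(0,36,40,44):
    a=np.radians(130.5)-moved/111; print(moved,proj("side",W(p,np.array([174,50+111*np.cos(a),30+111*np.sin(a)]))))
a=cv2.imread("pics/dside.png"); cv2.imwrite("pics/d.png",cv2.resize(a[160:340,240:420],None,fx=3.3,fy=3.3,interpolation=cv2.INTER_CUBIC))
E
```

```text
side knee_knob [(array([301.2, 258.9]), 0.65)]
side lid_handle [(array([354.1, 223.6]), 0.65)]
1.31 [[333.5930844633064, 189.06502998907536], [358.75184326353536, 195.26415181112594], [384.36005916775287, 201.61116369687417]]
1.25 [[331.5226970459141, 194.73096350666225], [356.7972496108391, 201.01791399681986], [382.5278309023138, 207.4516325950317]]
1.2 [[329.8015790605458, 199.64889961773332], [355.15881515707815, 206.00818316758517], [380.97703937230887, 212.5130076475857]]
top knee_knob [(array([295.2, 212.4]), 0.49)]
top lid_handle []
1.31 [[333.92512324489434, 229.0744497625934], [342.15743243817286, 255.52770806079084], [350.5169525106287, 282.41369192153394]]
1.25 [[327.2207031648523, 231.34927654382966], [335.3685779561514, 257.7329344197314], [343.64483715495277, 284.5456748664312]]
1.2 [[321.7526944561201, 233.25471124314726], [329.82565730402007, 259.5612277108071], [338.02773163057583, 286.29315747511475]]
0 [[282.039 249.888]]
36 [[276.976 254.493]]
40 [[276.361 255.287]]
44 [[275.738 256.136]]
```

View pics/d.png

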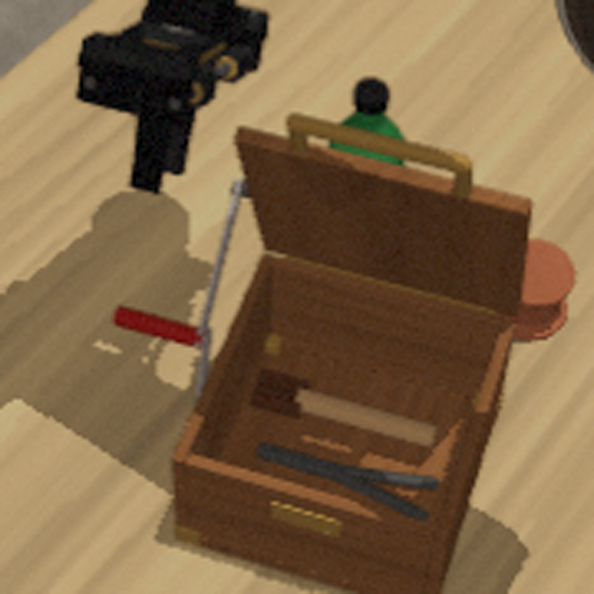

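The knob end is now at (275.5,256.4), which matches about 43 mm of travel (knee about +0.55). The handle runs from (329,197) to (382,209), so the lid is at about 1.22 rad and still up. Next I'll plan the move to the handle.

```bash
python3 - <<'E'
from h import *
np.set_printoptions(precision=3,suppress=True)
Q=ori(0); pos,rot=cur(); y,z=lidp(238,6,1.225); H=W(p,np.array([0,y,z]))
C1=np.array([pos[0],pos[1],425]); C2=np.array([H[0],H[1],425])
print(H,rel(C1,Q)); print(rel(C2,Q,C1,Q)); print(rel(H,Q,C2,Q))
print(state()["q"])
E
```

```text
[455.597  25.614 335.945] (array([ 0.006,  1.167, -2.015]), array([ 0.084, -0.   , -0.   ]))
(array([1.995, 0.282, 0.   ]), array([0., 0., 0.]))
(array([0.   , 0.   , 1.113]), array([0., 0., 0.]))
[ 0.08   0.473  0.238 -0.513 -1.479 -1.264]
```

Call:
servo_tool(targets=[[[0, 0.2, -0.35], [0, 0, 0]], [[0, 0.4, -0.7], [0, 0, 0]], [[0, 0.58, -1], [0, 0, 0]]])

```text
clock: 14.28
tcp_pos: [615.1, 51.7, 332.5]
ee_rot: [-0.04, -0.145, 0.955, 0.256]
contact_force: [1.5, 0.3, -0.1]
finger_gap: 39.2
grasp_force: 0.0
```

Call:
servo_tool(targets=[[[0, 0.14, -0.25], [0.021, 0, 0]], [[0, 0.29, -0.5], [0.042, 0, 0]], [[0, 0.43, -0.75], [0.063, 0, 0]], [[0, 0.58, -1], [0.084, 0, 0]], [[0, 0.58, -1], [0.084, 0, 0]]])

```text
clock: 14.9
tcp_pos: [614.8, 53.6, 425.7]
ee_rot: [0.001, -0.152, 0.988, -0.002]
contact_force: [-0.1, -0.4, -1.0]
finger_gap: 39.4
grasp_force: 0.0
```

Call:
servo_tool(targets=[[[0.4, 0.06, 0], [0, 0, 0]], [[0.8, 0.12, 0], [0, 0, 0]], [[1, 0.14, 0], [0, 0, 0]]])

```text
clock: 15.28
tcp_pos: [534.3, 37.8, 424.0]
ee_rot: [-0.001, -0.15, 0.989, -0.001]
contact_force: [0.1, -0.5, -0.0]
finger_gap: 39.3
grasp_force: 0.0
```

Call:
servo_tool(targets=[[[0.4, 0.06, 0], [0, 0, 0]], [[0.8, 0.12, 0], [0, 0, 0]], [[1, 0.14, 0], [0, 0, 0]], [[1, 0.14, 0.2], [0, 0, 0]], [[1, 0.14, 0.4], [0, 0, 0]]])

```text
clock: 15.9
tcp_pos: [456.2, 25.2, 392.2]
ee_rot: [0.0, -0.15, 0.989, -0.002]
contact_force: [0.1, -0.8, 0.2]
finger_gap: 39.3
grasp_force: 0.0
```

```bash
python3 - <<'E'
from h import *
np.set_printoptions(precision=3,suppress=True)
Q=ori(0); y,z=lidp(238,6,1.225); H=W(p,np.array([0,y,z])); print(rel(H,Q),state()["q"])
a=read_camera("side")[:,:,::-1]; b=read_camera("top")[:,:,::-1]
cv2.imwrite("pics/e.png",np.hstack([cv2.resize(a[130:250,290:410],None,fx=3.3,fy=3.3,interpolation=cv2.INTER_CUBIC),cv2.resize(b[190:310,260:380],None,fx=3.3,fy=3.3)]))
print(proj("side",cur()[0]+[0,0,-17]))
E
```

```text
(array([0.005, 0.01 , 0.703]), array([-0.001,  0.   , -0.   ])) [ 0.415  0.014 -0.091  0.003 -1.466 -1.685]
[[357.318 190.347]]
```

View pics/e.png

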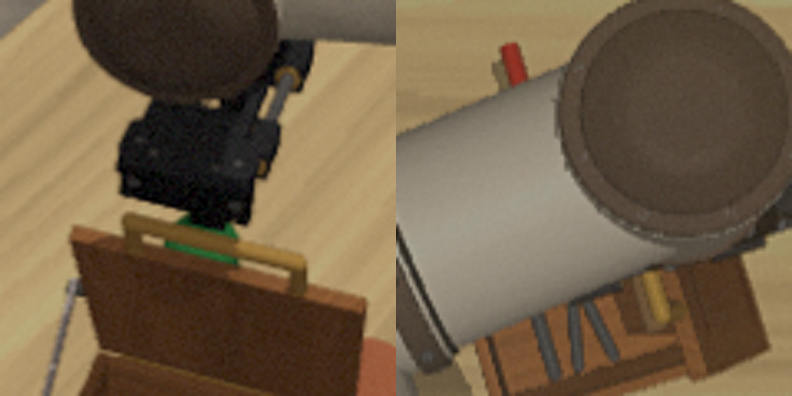

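The fingers sit just above the handle's middle, at about side (355,200), and the handle is where the fit predicted. I'll go down to straddle it.

Call:
servo_tool(targets=[[[0, 0.01, 0.15], [0, 0, 0]], [[0, 0.01, 0.3], [0, 0, 0]], [[0, 0.01, 0.4], [0, 0, 0]], [[0, 0.01, 0.5], [0, 0, 0]], [[0, 0.01, 0.6], [0, 0, 0]]])

```text
clock: 16.62
tcp_pos: [455.8, 25.6, 344.5]
ee_rot: [0.0, -0.15, 0.989, -0.002]
contact_force: [0.8, -0.1, 1.0]
finger_gap: 39.0
grasp_force: 0.0
```

Call:
servo_tool(targets=[[[0, 0, 0.05], [0, 0, 0]], [[0, 0, 0.1], [0, 0, 0]], [[0, 0, 0.11], [0, 0, 0]]])

```text
clock: 17.0
tcp_pos: [455.7, 25.6, 336.0]
ee_rot: [0.0, -0.15, 0.989, -0.002]
contact_force: [-0.6, 0.7, -0.2]
finger_gap: 38.8
grasp_force: 0.0
```

```bash
python3 - <<'E'
from h import *
a=read_camera("side")[:,:,::-1]
cv2.imwrite("pics/f.png",cv2.resize(a[140:250,290:410],None,fx=4,fy=4,interpolation=cv2.INTER_CUBIC))
Q=ori(0); y,z=lidp(238,6,1.225); H=W(p,np.array([0,y,z])); print(rel(H,Q),state()["contact_force"])
E
```

```text
(array([0.002, 0.001, 0.001]), array([-0.0007,  0.    , -0.    ])) [ 0.13901392  0.51419622 -0.27887191]
```

View pics/f.png

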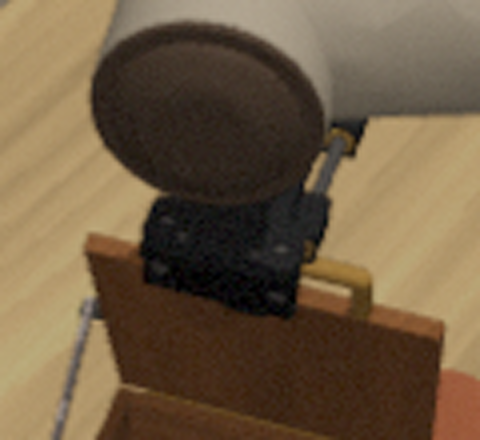

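The body hides the bar from this view, but no contact force shows. I'll close gently and check that the gap comes to about 12 mm.

Call:
servo_tool(targets=[[[0, 0, 0], [0, 0, 0]], [[0, 0, 0], [0, 0, 0]], [[0, 0, 0], [0, 0, 0]], [[0, 0, 0], [0, 0, 0]], [[0, 0, 0], [0, 0, 0]]], claw=-1, newtons=4)

```text
clock: 17.68
tcp_pos: [455.6, 26.1, 336.2]
ee_rot: [0.0, -0.15, 0.989, -0.002]
contact_force: [-1.3, 3.8, 1.6]
finger_gap: 11.7
grasp_force: 4.0
```

Call:
servo_tool(targets=[[[0, 0.01, 0], [0, 0, 0]], [[0, 0.02, 0], [0, 0, 0]], [[0, 0.025, 0], [0, 0, 0]]], claw=-1, newtons=20)

```text
clock: 18.05
tcp_pos: [455.4, 26.8, 336.1]
ee_rot: [0.0, -0.15, 0.989, -0.003]
contact_force: [2.3, -2.4, -2.8]
finger_gap: 11.0
grasp_force: 20.0
```

```bash
cat > tab.py <<'E'
from h import *
import sys
th,d,n=map(float,sys.argv[1:4])
for c in range(int(n)):
    o=lidp(238,6,th); r=[]
    for i in range(1,6):
        q=(lidp(238,6,max(th-d*i,0))-o)/80; r.append("[%.3f, %.3f]"%(q[0],-q[1]))
    th-=5*d; print("->%.3f"%th,*r)
E
python3 - <<'E'
from h import *
pos,rot=cur(); q=R.from_euler('z',-p[2]).apply(pos-[p[0],p[1],0]); print(q,np.arctan2(q[2]-110,q[1]+100)-np.arctan2(6,238),state()["contact_force"],state()["clock"])
E
python3 tab.py 1.22 .009 3; python3 tab.py 1.085 .014 16
```

```text
[ 1.70809969e-01 -2.37821436e+01  3.36051120e+02] 1.220391214618992 [ 2.30073596 -2.43362865 -2.79559024] 18.05
->1.175 [0.025, 0.009] [0.051, 0.018] [0.076, 0.027] [0.101, 0.036] [0.126, 0.046]
->1.130 [0.025, 0.010] [0.050, 0.020] [0.074, 0.030] [0.099, 0.041] [0.124, 0.051]
->1.085 [0.024, 0.011] [0.049, 0.022] [0.073, 0.033] [0.097, 0.045] [0.121, 0.057]
->1.015 [0.037, 0.019] [0.074, 0.038] [0.111, 0.058] [0.147, 0.078] [0.183, 0.099]
->0.945 [0.036, 0.021] [0.071, 0.043] [0.106, 0.065] [0.141, 0.088] [0.176, 0.112]
->0.875 [0.034, 0.024] [0.068, 0.048] [0.102, 0.073] [0.135, 0.098] [0.168, 0.124]
->0.805 [0.032, 0.026] [0.065, 0.053] [0.096, 0.080] [0.128, 0.107] [0.159, 0.135]
->0.735 [0.031, 0.028] [0.061, 0.057] [0.090, 0.086] [0.120, 0.116] [0.149, 0.146]
->0.665 [0.028, 0.030] [0.057, 0.061] [0.084, 0.092] [0.111, 0.124] [0.138, 0.156]
->0.595 [0.026, 0.032] [0.052, 0.065] [0.078, 0.098] [0.102, 0.131] [0.127, 0.165]
->0.525 [0.024, 0.034] [0.047, 0.068] [0.070, 0.103] [0.093, 0.138] [0.115, 0.174]
->0.455 [0.022, 0.036] [0.043, 0.072] [0.063, 0.108] [0.083, 0.144] [0.103, 0.181]
->0.385 [0.019, 0.037] [0.037, 0.074] [0.055, 0.112] [0.073, 0.150] [0.090, 0.188]
->0.315 [0.016, 0.038] [0.032, 0.077] [0.047, 0.116] [0.062, 0.155] [0.076, 0.194]
->0.245 [0.014, 0.039] [0.027, 0.079] [0.039, 0.119] [0.051, 0.159] [0.063, 0.199]
->0.175 [0.011, 0.040] [0.021, 0.081] [0.031, 0.121] [0.040, 0.162] [0.049, 0.203]
->0.105 [0.008, 0.041] [0.015, 0.082] [0.022, 0.123] [0.029, 0.164] [0.034, 0.205]
->0.035 [0.005, 0.041] [0.010, 0.083] [0.014, 0.124] [0.017, 0.166] [0.020, 0.207]
->-0.035 [0.002, 0.042] [0.004, 0.083] [0.004, 0.104] [0.004, 0.104] [0.004, 0.104]
```

Call:
servo_tool(targets=[[[0, 0.025, 0.009], [0, 0, 0]], [[0, 0.051, 0.018], [0, 0, 0]], [[0, 0.076, 0.027], [0, 0, 0]], [[0, 0.101, 0.036], [0, 0, 0]], [[0, 0.126, 0.046], [0, 0, 0]]])

```text
clock: 18.68
tcp_pos: [452.2, 37.2, 332.2]
ee_rot: [0.0, -0.15, 0.989, -0.002]
contact_force: [3.1, -3.2, -1.8]
finger_gap: 11.3
grasp_force: 20.0
```

Call:
servo_tool(targets=[[[0, 0.025, 0.01], [0, 0, 0]], [[0, 0.05, 0.02], [0, 0, 0]], [[0, 0.074, 0.03], [0, 0, 0]], [[0, 0.099, 0.041], [0, 0, 0]], [[0, 0.124, 0.051], [0, 0, 0]]])

```text
clock: 19.3
tcp_pos: [449.2, 46.7, 328.3]
ee_rot: [0.0, -0.15, 0.989, -0.002]
contact_force: [2.0, -2.6, -0.8]
finger_gap: 11.7
grasp_force: 20.0
```

Forces are low, so I'll continue.

Call:
servo_tool(targets=[[[0, 0.024, 0.011], [0, 0, 0]], [[0, 0.049, 0.022], [0, 0, 0]], [[0, 0.073, 0.033], [0, 0, 0]], [[0, 0.097, 0.045], [0, 0, 0]], [[0, 0.121, 0.057], [0, 0, 0]]])

```text
clock: 19.92
tcp_pos: [446.4, 56.0, 324.0]
ee_rot: [0.001, -0.15, 0.989, -0.002]
contact_force: [1.3, -1.6, 1.8]
finger_gap: 11.1
grasp_force: 20.0
```

Call:
servo_tool(targets=[[[0, 0.037, 0.019], [0, 0, 0]], [[0, 0.074, 0.038], [0, 0, 0]], [[0, 0.111, 0.058], [0, 0, 0]], [[0, 0.147, 0.078], [0, 0, 0]], [[0, 0.183, 0.099], [0, 0, 0]]])

```text
clock: 20.55
tcp_pos: [442.0, 70.1, 315.6]
ee_rot: [0.0, -0.15, 0.989, -0.002]
contact_force: [0.4, -0.2, 2.8]
finger_gap: 11.7
grasp_force: 20.0
```

Call:
servo_tool(targets=[[[0, 0.036, 0.021], [0, 0, 0]], [[0, 0.071, 0.043], [0, 0, 0]], [[0, 0.106, 0.065], [0, 0, 0]], [[0, 0.141, 0.088], [0, 0, 0]], [[0, 0.176, 0.112], [0, 0, 0]]])

```text
clock: 21.18
tcp_pos: [437.8, 83.3, 306.4]
ee_rot: [0.0, -0.15, 0.989, -0.002]
contact_force: [3.0, -1.1, 0.8]
finger_gap: 11.4
grasp_force: 20.0
```

Call:
servo_tool(targets=[[[0, 0.034, 0.024], [0, 0, 0]], [[0, 0.068, 0.048], [0, 0, 0]], [[0, 0.102, 0.073], [0, 0, 0]], [[0, 0.135, 0.098], [0, 0, 0]], [[0, 0.168, 0.124], [0, 0, 0]]])

```text
clock: 21.8
tcp_pos: [433.9, 96.1, 296.5]
ee_rot: [0.0, -0.15, 0.989, -0.002]
contact_force: [2.3, 0.3, 0.5]
finger_gap: 11.0
grasp_force: 20.0
```

Call:
servo_tool(targets=[[[0, 0.032, 0.026], [0, 0, 0]], [[0, 0.065, 0.053], [0, 0, 0]], [[0, 0.096, 0.08], [0, 0, 0]], [[0, 0.128, 0.107], [0, 0, 0]], [[0, 0.159, 0.135], [0, 0, 0]]])

```text
clock: 22.42
tcp_pos: [430.1, 108.2, 285.7]
ee_rot: [0.0, -0.15, 0.989, -0.002]
contact_force: [1.5, 0.6, 0.6]
finger_gap: 11.4
grasp_force: 20.0
```

Call:
servo_tool(targets=[[[0, 0.031, 0.028], [0, 0, 0]], [[0, 0.061, 0.057], [0, 0, 0]], [[0, 0.09, 0.086], [0, 0, 0]], [[0, 0.12, 0.116], [0, 0, 0]], [[0, 0.149, 0.146], [0, 0, 0]]])

```text
clock: 23.05
tcp_pos: [426.6, 119.6, 273.9]
ee_rot: [0.0, -0.15, 0.989, -0.002]
contact_force: [2.8, 0.4, -0.4]
finger_gap: 11.4
grasp_force: 20.0
```

Call:
servo_tool(targets=[[[0, 0.028, 0.03], [0, 0, 0]], [[0, 0.057, 0.061], [0, 0, 0]], [[0, 0.084, 0.092], [0, 0, 0]], [[0, 0.111, 0.124], [0, 0, 0]], [[0, 0.138, 0.156], [0, 0, 0]]])

```text
clock: 23.68
tcp_pos: [423.3, 130.1, 261.4]
ee_rot: [0.0, -0.15, 0.989, -0.002]
contact_force: [2.5, 1.1, 0.8]
finger_gap: 11.0
grasp_force: 20.0
```

Call:
servo_tool(targets=[[[0, 0.026, 0.032], [0, 0, 0]], [[0, 0.052, 0.065], [0, 0, 0]], [[0, 0.078, 0.098], [0, 0, 0]], [[0, 0.102, 0.131], [0, 0, 0]], [[0, 0.127, 0.165], [0, 0, 0]]])

```text
clock: 24.3
tcp_pos: [420.3, 139.7, 248.1]
ee_rot: [0.0, -0.15, 0.989, -0.002]
contact_force: [2.7, 1.2, 0.0]
finger_gap: 11.2
grasp_force: 20.0
```

Call:
servo_tool(targets=[[[0, 0.024, 0.034], [0, 0, 0]], [[0, 0.047, 0.068], [0, 0, 0]], [[0, 0.07, 0.103], [0, 0, 0]], [[0, 0.093, 0.138], [0, 0, 0]], [[0, 0.115, 0.174], [0, 0, 0]]])

```text
clock: 24.92
tcp_pos: [417.6, 148.4, 234.2]
ee_rot: [0.0, -0.15, 0.989, -0.002]
contact_force: [3.4, 1.2, -0.6]
finger_gap: 11.4
grasp_force: 20.0
```

Call:
servo_tool(targets=[[[0, 0.022, 0.036], [0, 0, 0]], [[0, 0.043, 0.072], [0, 0, 0]], [[0, 0.063, 0.108], [0, 0, 0]], [[0, 0.083, 0.144], [0, 0, 0]], [[0, 0.103, 0.181], [0, 0, 0]]])

```text
clock: 25.55
tcp_pos: [415.2, 156.2, 219.7]
ee_rot: [0.0, -0.15, 0.989, -0.002]
contact_force: [3.0, 1.7, -0.2]
finger_gap: 11.2
grasp_force: 20.0
```

Call:
servo_tool(targets=[[[0, 0.019, 0.037], [0, 0, 0]], [[0, 0.037, 0.074], [0, 0, 0]], [[0, 0.055, 0.112], [0, 0, 0]], [[0, 0.073, 0.15], [0, 0, 0]], [[0, 0.09, 0.188], [0, 0, 0]]])

```text
clock: 26.18
tcp_pos: [413.0, 163.0, 204.6]
ee_rot: [0.0, -0.15, 0.989, -0.002]
contact_force: [2.8, 2.0, 0.3]
finger_gap: 11.1
grasp_force: 20.0
```

Call:
servo_tool(targets=[[[0, 0.016, 0.038], [0, 0, 0]], [[0, 0.032, 0.077], [0, 0, 0]], [[0, 0.047, 0.116], [0, 0, 0]], [[0, 0.062, 0.155], [0, 0, 0]], [[0, 0.076, 0.194], [0, 0, 0]]])

```text
clock: 26.8
tcp_pos: [411.2, 168.8, 189.1]
ee_rot: [0.0, -0.15, 0.989, -0.002]
contact_force: [1.9, 3.1, -0.4]
finger_gap: 10.8
grasp_force: 20.1
```

Call:
servo_tool(targets=[[[0, 0.014, 0.039], [0, 0, 0]], [[0, 0.027, 0.079], [0, 0, 0]], [[0, 0.039, 0.119], [0, 0, 0]], [[0, 0.051, 0.159], [0, 0, 0]], [[0, 0.063, 0.199], [0, 0, 0]]])

```text
clock: 27.42
tcp_pos: [409.7, 173.7, 173.1]
ee_rot: [0.0, -0.15, 0.989, -0.002]
contact_force: [2.0, 4.9, 0.3]
finger_gap: 11.2
grasp_force: 20.1
```

Call:
servo_tool(targets=[[[0, 0.011, 0.04], [0, 0, 0]], [[0, 0.021, 0.081], [0, 0, 0]], [[0, 0.031, 0.121], [0, 0, 0]], [[0, 0.04, 0.162], [0, 0, 0]], [[0, 0.049, 0.203], [0, 0, 0]]])

```text
clock: 28.05
tcp_pos: [408.6, 177.5, 156.8]
ee_rot: [0.0, -0.15, 0.989, -0.002]
contact_force: [1.2, 5.1, -0.6]
finger_gap: 11.1
grasp_force: 20.1
```

Call:
servo_tool(targets=[[[0, 0.008, 0.041], [0, 0, 0]], [[0, 0.015, 0.082], [0, 0, 0]], [[0, 0.022, 0.123], [0, 0, 0]], [[0, 0.029, 0.164], [0, 0, 0]], [[0, 0.034, 0.205], [0, 0, 0]]])

```text
clock: 28.68
tcp_pos: [407.7, 180.2, 140.4]
ee_rot: [0.0, -0.15, 0.989, -0.001]
contact_force: [-0.5, 7.2, -0.9]
finger_gap: 10.8
grasp_force: 20.1
```

Call:
servo_tool(targets=[[[0, 0.01, 0.035], [0, 0, 0]], [[0, 0.02, 0.07], [0, 0, 0]], [[0, 0.026, 0.105], [0, 0, 0]], [[0, 0.03, 0.14], [0, 0, 0]], [[0, 0.033, 0.175], [0, 0, 0]]])

```text
clock: 29.3
tcp_pos: [407.2, 181.8, 126.4]
ee_rot: [0.0, -0.15, 0.989, -0.002]
contact_force: [4.6, 2.2, -1.8]
finger_gap: 11.1
grasp_force: 20.0
```

Call:
servo_tool(targets=[[[0, 0.001, 0.025], [0, 0, 0]], [[0, 0.002, 0.05], [0, 0, 0]], [[0, 0.002, 0.07], [0, 0, 0]], [[0, 0.002, 0.09], [0, 0, 0]], [[0, 0.002, 0.11], [0, 0, 0]]])

```text
clock: 29.92
tcp_pos: [407.0, 182.4, 117.7]
ee_rot: [0.0, -0.15, 0.989, -0.002]
contact_force: [2.3, 3.8, -1.5]
finger_gap: 10.7
grasp_force: 20.1
```

Call:
servo_tool(targets=[[[0, 0, 0.01], [0, 0, 0]], [[0, 0, 0.02], [0, 0, 0]], [[0, 0, 0.03], [0, 0, 0]], [[0, 0, 0.04], [0, 0, 0]], [[0, 0, 0.04], [0, 0, 0]]])

```text
clock: 30.55
tcp_pos: [407.0, 182.5, 114.5]
ee_rot: [0.0, -0.15, 0.989, -0.002]
contact_force: [0.8, 5.1, -1.7]
finger_gap: 11.0
grasp_force: 20.1
```

Call:
servo_tool(targets=[[[0, 0, 0.01], [0, 0, 0]], [[0, 0, 0.02], [0, 0, 0]], [[0, 0, 0.03], [0, 0, 0]], [[0, 0, 0.04], [0, 0, 0]], [[0, 0, 0.04], [0, 0, 0]]])

```text
clock: 31.18
tcp_pos: [407.0, 182.5, 111.3]
ee_rot: [0.0, -0.15, 0.989, -0.002]
contact_force: [1.7, 5.7, -2.4]
finger_gap: 10.8
grasp_force: 20.1
```

```bash
python3 - <<'E'
from h import *
a=read_camera("side")[:,:,::-1]
cv2.imwrite("pics/g.png",cv2.resize(a[190:360,260:420],None,fx=3.5,fy=3.5,interpolation=cv2.INTER_CUBIC))
print(proj("side",[W(p,np.array(P,float)) for P in([100,100,122],[-100,100,122],[55,138,116],[-55,138,116])]))
E
```

```text
[[292.55840943 295.72974941]
 [377.50927501 320.43071753]
 [305.55243881 316.2306641 ]
 [352.90876699 330.29631872]]
```

View pics/g.png

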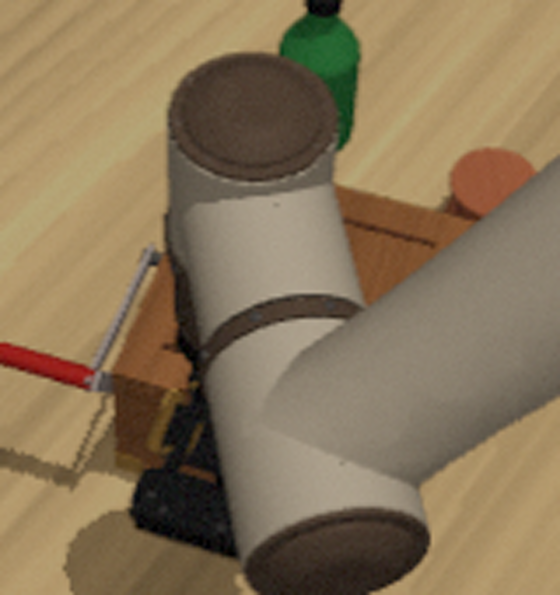

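The lid's near corner is at about (293,297) against (292.6,295.7) predicted for closed, so it is nearly shut. There is no upward reaction yet, so I'll keep lowering gently.

Call:
servo_tool(targets=[[[0, 0, 0.01], [0, 0, 0]], [[0, 0, 0.02], [0, 0, 0]], [[0, 0, 0.03], [0, 0, 0]], [[0, 0, 0.04], [0, 0, 0]], [[0, 0, 0.04], [0, 0, 0]]])

```text
clock: 31.85
tcp_pos: [407.2, 182.6, 110.8]
ee_rot: [0.001, -0.151, 0.989, -0.002]
contact_force: [-6.8, 4.5, 19.2]
finger_gap: 10.5
grasp_force: 18.8
```

Call:
servo_tool(targets=[[[0, 0, -0.01], [0, 0, 0]], [[0, 0, -0.02], [0, 0, 0]], [[0, 0, -0.02], [0, 0, 0]]])

```text
clock: 32.22
tcp_pos: [407.1, 182.6, 110.9]
ee_rot: [0.001, -0.15, 0.989, -0.002]
contact_force: [-2.9, 4.8, 7.8]
finger_gap: 10.8
grasp_force: 19.5
```

Call:
servo_tool(targets=[[[0, 0, 0], [0, 0, 0]], [[0, 0, 0], [0, 0, 0]], [[0, 0, 0], [0, 0, 0]], [[0, 0, 0], [0, 0, 0]]], claw=-0.38, newtons=10)

```text
clock: 32.72
tcp_pos: [406.8, 181.6, 109.5]
ee_rot: [-0.0, -0.15, 0.989, -0.002]
contact_force: [-0.4, -0.3, -0.8]
finger_gap: 26.4
grasp_force: 0.0
```

Released, with no contact force. I'll retreat straight up, then away from the chest.

Call:
servo_tool(targets=[[[0, 0, -0.1], [0, 0, 0]], [[0, 0, -0.25], [0, 0, 0]], [[0, 0, -0.5], [0, 0, 0]], [[0, 0, -1], [0, 0, 0]]])

```text
clock: 33.22
tcp_pos: [406.3, 181.9, 190.4]
ee_rot: [-0.001, -0.15, 0.989, -0.003]
contact_force: [0.3, -0.2, 0.3]
finger_gap: 26.9
grasp_force: 0.0
```

Call:
servo_tool(targets=[[[0, 0.3, -0.4], [0, 0, 0]], [[0, 0.6, -0.8], [0, 0, 0]], [[0, 1, -1], [0, 0, 0]]])

```text
clock: 33.6
tcp_pos: [383.3, 260.0, 272.7]
ee_rot: [0.002, -0.15, 0.989, -0.0]
contact_force: [0.2, 0.9, -1.2]
finger_gap: 27.1
grasp_force: 0.0
```

Call:
servo_tool(targets=[[[0, 0.4, -0.2], [0, 0, 0]], [[0, 0.8, -0.4], [0, 0, 0]], [[0, 1, -0.5], [0, 0, 0]], [[0, 1, -0.5], [0, 0, 0]]])

```text
clock: 34.1
tcp_pos: [359.1, 336.1, 309.7]
ee_rot: [0.001, -0.151, 0.989, -0.002]
contact_force: [-0.5, -0.6, 0.2]
finger_gap: 27.1
grasp_force: 0.0
```

```bash
python3 - <<'E'
from h import *
a=read_camera("side")[:,:,::-1]; b=read_camera("top")[:,:,::-1]
cv2.imwrite("pics/i.png",np.hstack([cv2.resize(a[180:360,260:420],(400,450),interpolation=cv2.INTER_CUBIC),cv2.resize(b[180:340,180:420],(400,267))[:, :].copy() if 0 else cv2.copyMakeBorder(cv2.resize(b[180:360,180:420],(400,300)),0,150,0,0,cv2.BORDER_CONSTANT)]))
P=[[100,100,122],[-100,100,122],[55,138,116],[-55,138,116]]
for n in("side","top"): print(n,proj(n,[W(p,np.array(q,float)) for q in P]).round(1).tolist(),[(k,np.round(r["pixel"],1),round(r["p"],2)) for k in("lid_handle","pot_mid","spool_mid","mister_mid","saucer_mid") for r in look_for(n,k)[:1]])
print(state()["clock"],state()["contact_force"])
E
```

```text
side [[292.6, 295.7], [377.5, 320.4], [305.6, 316.2], [352.9, 330.3]] [('lid_handle', array([370.2, 258.4]), 0.64), ('pot_mid', array([302.1, 416.3]), 0.67), ('spool_mid', array([398.3, 247. ]), 0.9), ('mister_mid', array([349.3, 211.1]), 0.71), ('saucer_mid', array([245.4, 376.8]), 0.7)]
top [[268.8, 242.9], [291.6, 321.6], [259.2, 264.9], [271.5, 308.1]] [('lid_handle', array([314.2, 272.8]), 0.65), ('pot_mid', array([196.5, 325. ]), 0.66), ('spool_mid', array([400. , 284.2]), 0.87), ('mister_mid', array([401.9, 223.9]), 0.62), ('saucer_mid', array([201.5, 247.7]), 0.56)]
34.7 [-0.05430543 -0.93214311 -0.07386867]
```

View pics/i.png

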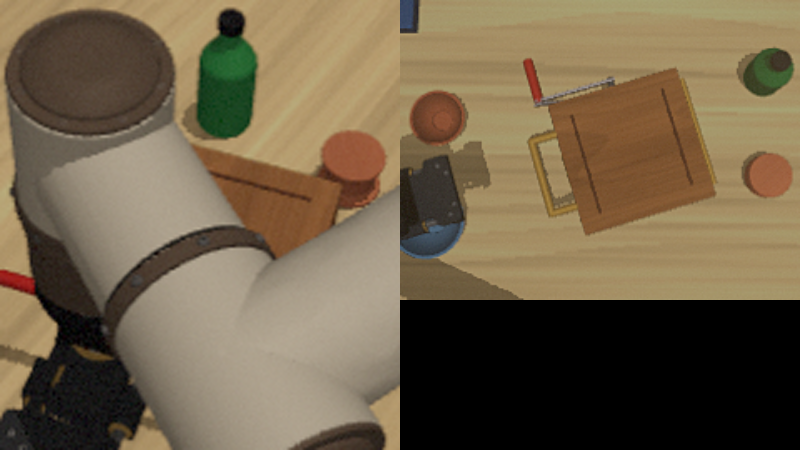

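The top view shows the lid flat, with handle ends at (258,265) and (271,308) against predicted closed (259,265) and (271.5,308). The pots, spool and bottle have not moved, and nothing is touching. I'm handing the job in.

```bash
python3 -c "
from cell import *
print(job_done())"
```

```text
the job is handed in; nothing more can be done
None
```

The chest is closed and handed in at about 35 s: the stay was unlocked first with about 7 N at the knob, the lid was lowered by its handle and released, and the pots, spool and bottle still stand where they were.

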